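# Hold a hinge leaf in line on its jamb block, ready for the pin

### The job

Take the lid off the parts box and lay it flat, knob up, in the middle of the black mat. Then lift the loose hinge leaf out of the box and bring it, standing upright, down onto the jamb block so that its knuckle sits fully home in the saddle between the two fixed knuckles and all three holes line up. Finish while still holding the leaf there in the gripper, ready for someone to push the pin through; leave everything else on the bench where it is.

Things in the scene. Friction and masses are not known exactly. Their poses are not given: they have to be found in the camera images.
- mat: thin black rubber mat fixed flat on the bench, 160 (x) x 130 (y) x 3 mm; origin at the centre of its underside
- box: open grey plastic parts box fixed to the bench, 135 (x) x 94 (y) x 72 mm tall, walls and floor 5 mm; origin at the centre of its underside, z up. Inside, two black slotted guides, 30 mm long in x, at y 24 to 40 mm either side, tops 46.5 mm above the bench, hold the leaf upright by its two ends in 11 mm slots; between the guides the middle is free for fingers
- lid: loose grey lid lying on the box, about 160 g: plate 139 (x) x 98 (y) x 6 mm over a locating plug 120 x 79 x 4 mm that drops 4 mm into the box mouth. Origin at the centre of the plug's underside, z up; black knob on top. On the box the origin is 68 mm above the bench, flat on the mat 3 mm
- knob (a point): centre of the lid's round knob (24 mm across, 20 mm tall), on the lid's axis 26 mm above the lid's origin; under it a 6 mm high neck
- leaf: loose steel hinge leaf, about 160 g, upright in the box, knuckle down. Origin at the centre of its knuckle hole; y along the hole, z up the plate, x through the plate. Knuckle: tube 18 mm across, 10 mm hole, 24 mm long, rims bevelled 2.5 mm. Plate: 8 mm thick (x), 62 mm wide (y), from 11.5 to 46 mm above the origin. Same after half a turn about z
- leaf_top (a point): middle of the leaf's top edge, 46 mm above the leaf's origin; free to be pinched from above across the 8 mm. In the box the leaf's origin is on the box's centre, 17 mm above the bench (top edge at 63 mm), axes as the box's, within 2 mm and a few degrees
- seat (a point): on the jamb block: the point on the fixed hole axis midway between the two fixed knuckles, 62 mm above the bench, where the hole centre of the loose leaf must come; y along the hole axis, z up. Below it a V-shaped saddle (45 degree faces, open upwards) in which an 18 mm knuckle lowered from above rests with its hole on the axis
- jamb: aluminium jamb block screwed to the bench: foot 80 (x) x 90 (y) x 12 mm, pillar 30 x 62 mm, on top the fixed steel hinge leaf with two knuckles (18 mm across, 10 mm hole along y at height 62 mm, from 14.5 to 31 mm either side of the middle, tops at 71 mm). The gap between them is 29 mm. Origin at the centre of its underside, z up
- screwdriver: bystander, leave alone: screwdriver lying on the bench, 170 mm long; origin at its underside
- fluxjar: bystander, leave alone: small jar, 32 mm across, 45 mm tall; origin at its underside
- spool: bystander, leave alone: spool, 54 mm across, 40 mm tall; origin at its underside
- mouse: bystander, leave alone: computer mouse, 105 x 60 x 22 mm; origin at its underside
- meter: bystander, leave alone: hand-held multimeter lying on its back, 160 x 80 x 36 mm; origin at its underside
- pintray: bystander, leave alone: steel tray 110 x 75 x 22 mm with two hinge pins in it; origin at its underside
- breadboard: bystander, leave alone: white plug-in board, 165 x 55 x 9 mm; origin at its underside
- pencup: bystander, leave alone: empty cup, 72 mm across, 85 mm tall; origin at its underside
Things that resemble listed ones, but are neither listed nor needed, are in the scene too. Leave any blue or red look-alike of the lid alone.

How it is judged:
On the way, in this order (a step that is already met when the one before it is completed fails the run):
1. the lid is lifted clear of the box in the gripper (height (world z) of lid above 0.085 m and contact force between the fingers and lid above 0.5 N), for 0.1 s.
2. the lid lies flat, knob up, in the middle of the mat and is let go (horizontal distance between lid and mat below 0.045 m and height (world z) of lid below 0.008 m and angle between lid's own z axis and vertical below 0.1 rad and linear speed of lid below 0.03 m/s and contact force between the fingers and lid below 0.1 N), for 0.2 s.
3. the leaf is lifted clear of the box in the gripper (height (world z) of leaf above 0.085 m and contact force between the fingers and leaf above 0.5 N), for 0.1 s.
At the end, for the whole second after the job is handed in: The leaf is gripped (over 3 N), still, upright within 0.15 rad, its hole within 2.5 mm of the fixed hole axis across and in height, 4 mm of the middle along it, parallel within 0.08 rad; the lid lies flat, knob up, let go, within 45 mm of the mat's centre (all of step 2 and x of leaf in the frame of seat between -0.0025 and 0.0025 m and z of leaf in the frame of seat between -0.0025 and 0.0025 m and y of leaf in the frame of seat between -0.004 and 0.004 m and angle between the y axis of leaf and the y axis of seat, either way round below 0.08 rad and angle between leaf's own z axis and vertical below 0.15 rad and linear speed of leaf below 0.02 m/s and contact force between the fingers and leaf above 3 N); the arm keeps its last pose, push and grip.
It fails at once if a bystander is pushed more than 30 mm or tipped (distance of any of screwdriver, fluxjar, spool, mouse, meter, pintray, breadboard, pencup from where it was at the start of the episode above 0.03 m or angle between any of fluxjar, spool, mouse, meter, pintray, breadboard, pencup's own z axis and vertical above 0.5 rad).
It fails at once if the lid is let go in the air, away from the box (height (world z) of lid above 0.04 m and horizontal distance between lid and box above 0.12 m and contact force between each of the arm, the fingers and lid below 0.01 N).
It fails at once if the leaf is dropped or tipped over (angle between leaf's own z axis and vertical above 1 rad).
It also fails if it takes over 64 s, if anything falls off the work surface, if the arm or the gripper's body presses on something with over 40 N, if the wrist force passes 120 N, or if a joint passes its speed limit or range.

### The arm

A 6-joint arm with a two-finger parallel gripper is mounted at the origin on the work surface. World frame = base frame: x ahead of the robot, y to its left, z up, the work surface at z = 0. Lengths are in m, angles in rad, forces in N, time in s.
With the tool pointing down it reaches from about 0.25 to 0.775 m from the base axis. Payload 8.9 kg.
Tool frame: the origin (TCP) lies at the very end of the fingers, on their centre line; the grasp point (between the pads) lies 19 mm behind it; z points along the fingers, y is the line along which they close (so a half turn about z gives the same grasp; the last joint's range is limited). The gripper opens to 85 mm and grips with 20 to 120 N. Pads are 22 mm wide; open, the fingers measure 114 mm over their backs; the gripper's body (76 mm by 85 mm) begins 54 mm behind the grasp point. The pads swing forward as they close: fully open they stand 13 mm farther back than shut.
Start: joints at [1.183, 0.291, -0.153, 1.127, 0, 1.431], TCP at [0.129, 0.509, 0.231] pointing down, gripper open.
Joint ranges: [-2.52, 2.52], [-0.91, 1.74], [-1.3, 1.37], [-1.96, 2.02], [-1.52, 1.47], [-3.14, 3.14]. Speed limits (rad/s): [2.22, 2.22, 2.79, 3.14, 3.14, 3.14].

### API

Orientations are given as a unit quaternion [w, x, y, z].
In Python, from cell import arm gives the robot as it stands. The module is installed in compiled form; this text tells all that it offers.
- The arm moves only by the tool servo_tool, never from a script. Its argument "increments" is a list of rows, each an object with "linear": the shift along the tool's x, y, z in m, a list of three; "yaw": the turn about the tool's z in rad. In form: [{"linear": [dx, dy, dz], "yaw": yaw}, ...]. A call has 1 to 20 rows; each row is the pose to reach, as a shift and turn from the pose commanded when the call began, along the tool's axes at that moment; what a row does not reach only later rows make up. A row lasts 1/12 s, in which the tool goes at most 41.7 mm and 7.16 degrees, less where a joint would pass 70% of its speed; a pose out of reach is approached as far as the arm can. A call with a gripper value outside its range is refused whole. "jaw" is the closure, from 0 (fully open) to 1 (shut), set as the call begins (left out, the last holds). The fingers move at their own pace and stop on an object; "force" is the grip in N (left out, the last holds). Time passes only in rows, so rows that repeat a pose let the fingers close. It gives the time, the measured TCP pose, the force, the opening and the grip force at its end, in the units of the state.
- arm.state(): the state, without advancing time (a new reading comes with each control period).
- arm.capture(name): name is "scene" or "side" or "wrist"; returns the picture (480x640x3 uint8, red, green, blue); there is no depth.
- arm.get_calibration(name): a dict with "fx", "fy", "cx", "cy" (pixels), "R" (3x3) and "t" (3): a world point X has camera coordinates R X + t. Camera axes: x right, y down, z forward; pixel columns grow to the right and rows downward; lengths in m; the calibration is good to about 2 mm. The wrist camera is an equidistant fisheye: a pixel r from the principal point sees the ray r / f radians off the axis. A picture is of the moment at which its call begins: read the wrist's pose just before it. get_calibration takes no time and is no camera call; for the wrist camera it gives the pose at the moment of the call.
- arm.hand_in(): hands the job in; it is judged then, once.
The state is a dict: "clock": time; "joint_pos": joint angles; "dq": joint speeds; "effort": joint torques, N m; "tool_pos": TCP position; "eef_rot": TCP orientation; "wrist_force": force on the tool from outside, world axes, zero at the start; "moment": the same for the moment, N m; "grip_width": finger opening in m; "finger_force": force on a finger pad.
Only numpy, scipy, OpenCV 4.12 (cv2) and the standard library are available. Lean on these libraries where they do the work, as an engineer would, in place of code of your own. Each camera call takes 0.05 s, during which the arm holds its last target. There are 200 camera calls.

## Working session

There is one attempt and no reset: what is moved stays moved. The work goes in short steps, Python scripts to look and compute and a tool call to move; the robot and the scene stay as the last step left them, time stands still between calls to the robot, and variables do not carry over. Pictures are saved under pics/ and viewed, at most 10 in all, crops included, and the job is handed in when it is done.

Besides the shell and the picture viewer there is one more tool, called after ">>>" as name(argument=value, ...) on one line, values as JSON. servo_tool: Moves the arm, as the interface text tells. Its arguments: {"type":"object","properties":{"increments":{"type":"array","items":{"type":"object","properties":{"linear":{"type":"array","items":{"type":"number"}},"yaw":{"type":"number"}}}},"jaw":{"type":"number"},"force":{"type":"number"}},"required":["increments"]}

```bash
mkdir -p pics
cat > h.py <<'E'
import numpy as np, cv2
from cell import arm
def cal(n): return arm.get_calibration(n)
def proj(n,X,c=None):
    c=c or cal(n); p=np.array(c["R"])@np.array(X)+np.array(c["t"])
    if n=="wrist":
        r=np.hypot(p[0],p[1]); th=np.arctan2(r,p[2]); s=th/max(r,1e-9)
        return np.array([c["cx"]+c["fx"]*s*p[0],c["cy"]+c["fy"]*s*p[1]])
    return np.array([c["cx"]+c["fx"]*p[0]/p[2],c["cy"]+c["fy"]*p[1]/p[2]])
def ray(n,u,v,c=None):
    c=c or cal(n); R=np.array(c["R"]);t=np.array(c["t"])
    a=(u-c["cx"])/c["fx"];b=(v-c["cy"])/c["fy"]
    if n=="wrist":
        th=np.hypot(a,b); s=np.sin(th)/max(th,1e-9); d=np.array([a*s,b*s,np.cos(th)])
    else: d=np.array([a,b,1.])
    return -R.T@t, R.T@d
def plane(n,u,v,z,c=None):
    o,d=ray(n,u,v,c); return o+d*(z-o[2])/d[2]
def save(n,f):
    im=arm.capture(n); cv2.imwrite("pics/"+f,im[:,:,::-1]); return im
E
python3 - <<'E'
from h import *
s=arm.state(); print(s)
for n in("scene","side","wrist"):
    c=cal(n); print(n,c["fx"],c["cx"],-np.array(c["R"]).T@np.array(c["t"]),np.array(c["R"])[2])
    save(n,n+"0.png")
E
```

```text
{'clock': 0.0, 'joint_pos': array([ 1.18273276e+00,  2.91273150e-01, -1.54126785e-01,  1.12674478e+00,
        1.10995218e-05,  1.43148746e+00]), 'dq': array([ 0.0002627 , -0.00039869, -0.00066639,  0.00165987, -0.00048634,
       -0.00034119]), 'effort': array([ 1.73128832e-03, -5.37141752e+01,  3.31370187e+01,  1.59634568e-02,
       -4.24060215e-05,  2.88955744e-05]), 'tool_pos': array([0.1290758 , 0.50841297, 0.23073587]), 'eef_rot': array([-1.81081118e-04,  1.24056889e-01,  9.92274878e-01, -6.49446360e-04]), 'wrist_force': array([ 1.21374532, -0.44680195, -0.45185722]), 'moment': array([0.01443708, 0.03087694, 0.03711781]), 'finger_force': 0.0, 'grip_width': 0.08522795307755131}
scene 518.7134258564831 319.3037542309345 [1.03642693 0.8134811  1.02791279] [-0.40950507 -0.59257917 -0.69365375]
side 533.5241096526545 328.8545834897126 [-0.04708392 -0.88465513  1.16606819] [ 0.36170193  0.60477186 -0.70952288]
wrist 371.64829954431775 324.2977193518564 [0.05191518 0.52800718 0.37407458] [ 0.3012547  -0.07824137 -0.95032831]
```

View pics/scene0.png

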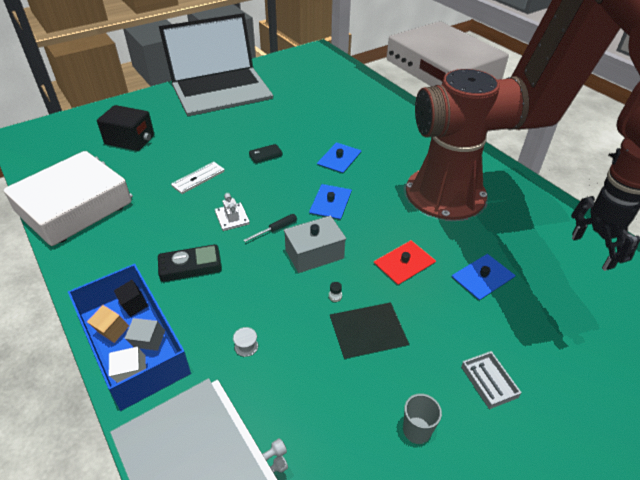

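View pics/side0.png

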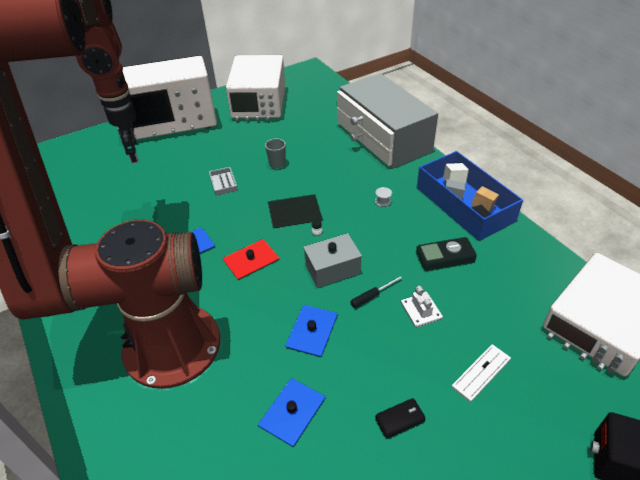

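Scene shows the grey-lidded box with knob at (315,229), the mat at (369,330) and the jamb at (232,212). Side shows them at (332,246), (295,210) and (421,303). Lid look-alikes in scene: red (405,257), and blue (340,153), (331,197) and (485,271). By the description I choose the grey one on the box, (315,229).

```bash
cat > m.py <<'E'
from h import *
def blobs(im,mask,box):
    m=np.zeros(mask.shape,np.uint8); x0,y0,x1,y1=box; m[y0:y1,x0:x1]=mask[y0:y1,x0:x1]*255
    cs,_=cv2.findContours(m,cv2.RETR_EXTERNAL,cv2.CHAIN_APPROX_NONE); return max(cs,key=cv2.contourArea)
def rect(P):
    (c,wh,a)=cv2.minAreaRect((P[:,:2]*1000).astype(np.float32)); return np.round(c,1),np.round(wh,1),round(a,2)
def tri(p):
    A=np.zeros((3,3));b=np.zeros(3)
    for n,(u,v) in p.items():
        o,d=ray(n,u,v);d/=np.linalg.norm(d);M=np.eye(3)-np.outer(d,d);A+=M;b+=M@o
    return np.linalg.solve(A,b)
E
cat > a.py <<'E'
from m import *
R={"scene":dict(knob=(300,218,330,240),mat=(320,298,415,362),lid=(275,210,355,275),jamb=(208,185,255,235)),
   "side":dict(knob=(322,237,342,256),mat=(262,190,325,231),lid=(298,230,365,288),jamb=(398,283,446,328))}
K={}
for n in R:
    im=cv2.imread(f"pics/{n}0.png"); hsv=cv2.cvtColor(im,cv2.COLOR_BGR2HSV); V=hsv[...,2].astype(int);S=hsv[...,1].astype(int)
    k=blobs(im,V<60,R[n]["knob"]); (u,v),r=cv2.minEnclosingCircle(k); M=cv2.moments(k); K[n]=(M['m10']/M['m00'],M['m01']/M['m00']); print(n,"knob",K[n],r)
    mt=blobs(im,(V<60),R[n]["mat"])[:,0]
    print(" mat",rect(np.array([plane(n,*p,.003) for p in mt.astype(float)])))
    print(" lidtop V", V[R[n]["lid"][1]:R[n]["lid"][3]:8, (R[n]["lid"][0]+R[n]["lid"][2])//2-18])
    j=blobs(im,(S<60)&(V>150),R[n]["jamb"])[:,0]
    print(" jamb",rect(np.array([plane(n,*p,.012) for p in j.astype(float)])),cv2.contourArea(j))
print("knob",tri(K))
for n,b in (("scene",(195,165,275,245)),("scene",(270,205,355,280)),("side",(385,270,460,335)),("side",(295,225,370,290))):
    im=cv2.imread(f"pics/{n}0.png")[b[1]:b[3],b[0]:b[2]]
    K[b]=cv2.resize(im,(390,290),interpolation=cv2.INTER_CUBIC)
k=[K[b] for b in K if len(b)==4]
cv2.imwrite("pics/crops.png",np.vstack([np.hstack(k[:2]),np.hstack(k[2:])]))
E
python3 a.py
```

```text
scene knob (314.11217948717945, 229.44230769230768) 4.924529075622559
 mat (array([518.9, 276.1]), array([126.3, 155.6]), 70.32)
 lidtop V [150 129 182 178 177 185  75  75 155]
 jamb (array([ 605.8, -273. ]), array([121.9,  81.6]), 78.31) 441.5
side knob (332.0, 247.27210884353738) 4.772702217102051
 mat (array([510.7, 254.1]), array([159.6, 157.5]), 69.51)
 lidtop V [189 147 174 174 174  54  58 137]
 jamb (array([ 606.5, -260.5]), array([104.2,  81.4]), 77.99) 556.5
knob [ 0.48656871 -0.00710195  0.09008453]Traceback (most recent call last):
  File "a.py", line 18, in <module>
    cv2.imwrite("pics/crops.png",np.vstack([np.hstack(k[:2]),np.hstack(k[2:])]))
                                            ~~~~~~~~~^^^^^^^
    return _nx.concatenate(arrs, 0, dtype=dtype, casting=casting)
           ~~~~~~~~~~~~~~~^^^^^^^^^^^^^^^^^^^^^^^^^^^^^^^^^^^^^^^
ValueError: all the input arrays must have same number of dimensions, but the array at index 0 has 1 dimension(s) and the array at index 1 has 3 dimension(s)
```

```bash
sed -i 's/if len(b)==4/if isinstance(b,tuple)/' a.py
cat >> a.py <<'E'
for n in R:
    im=cv2.imread(f"pics/{n}0.png"); hsv=cv2.cvtColor(im,cv2.COLOR_BGR2HSV); V=hsv[...,2].astype(int);S=hsv[...,1].astype(int)
    l=blobs(im,(S<70)&(V>165),R[n]["lid"])[:,0] if n=="side" else blobs(im,(S<70)&(V>170),R[n]["lid"])[:,0]
    print(n,"lid",rect(np.array([plane(n,*p,.078) for p in l.astype(float)])))
E
python3 a.py | grep " lid\|knob"
python3 - <<'E'
from h import *
for n,pts in (("scene",[(285,225),(300,240),(330,225),(300,260),(330,255)]),("side",[(315,250),(350,250),(320,272),(350,270)])):
    im=cv2.imread(f"pics/{n}0.png")
    print([im[v,u].tolist() for u,v in pts])
E
```

```text
scene knob (314.11217948717945, 229.44230769230768) 4.924529075622559
 lidtop V [150 129 182 178 177 185  75  75 155]
side knob (332.0, 247.27210884353738) 4.772702217102051
 lidtop V [189 147 174 174 174  54  58 137]
knob [ 0.48656871 -0.00710195  0.09008453]
scene lid (array([487.2,  -4.5]), array([ 93.9, 135.5]), 80.1)
side lid (array([485.9,  -8.1]), array([ 95.4, 134.4]), 80.16)
[[39, 41, 24], [179, 178, 165], [177, 177, 164], [77, 76, 67], [79, 79, 70]]
[[174, 174, 164], [173, 175, 164], [71, 71, 63], [71, 72, 63]]
```

View pics/crops.png

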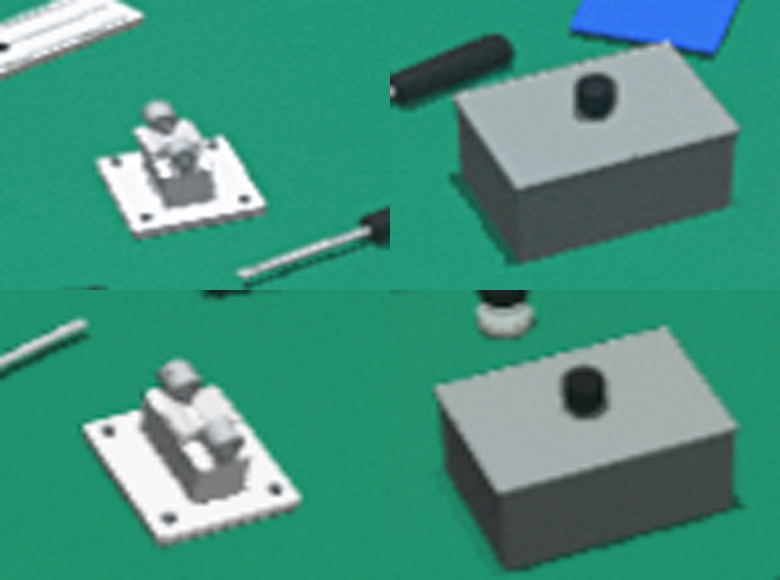

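The crop confirms it: the box carries a grey lid with a black knob, at about (0.487, -0.007), yaw -10°. Next I go above it.

>>> servo_tool(increments=[{"linear": [-0.03,-0.026,0]},{"linear": [-0.07,-0.061,0]},{"linear": [-0.1,-0.087,0]},{"linear": [-0.13,-0.113,0]},{"linear": [-0.16,-0.139,0]},{"linear": [-0.19,-0.165,0]},{"linear": [-0.22,-0.191,0]},{"linear": [-0.25,-0.217,0]},{"linear": [-0.28,-0.243,0]},{"linear": [-0.31,-0.269,0]},{"linear": [-0.34,-0.295,0]},{"linear": [-0.37,-0.321,0]},{"linear": [-0.4,-0.348,0]},{"linear": [-0.43,-0.374,0]},{"linear": [-0.455,-0.395,0]},{"linear": [-0.473,-0.411,0]},{"linear": [-0.473,-0.411,0]},{"linear": [-0.473,-0.411,0]},{"linear": [-0.473,-0.411,0]}], jaw=0, force=40)

```text
schema error: expected keys linear, yaw
```

Run:
```python
from m import *
s=arm.state(); c=cal("wrist"); im=save("wrist","w1.png"); print(s["clock"],s["tool_pos"],s["eef_rot"],s["joint_pos"])
for nm,X in (("knob",(.4866,-.0065,.104)),("jamb",(.606,-.265,.062)),("mat",(.517,.274,0))): print(nm,proj("wrist",X,c))
```

```text
0.15 [0.1291586  0.50854432 0.230878  ] [-1.23742526e-04  1.24072604e-01  9.92273025e-01 -4.66876670e-04] [ 1.18269063e+00  2.91155901e-01 -1.53909060e-01  1.12669735e+00
 -4.46901078e-06  1.43147698e+00]
knob [ 83.11998065 497.79776424]
jamb [ 46.88225641 501.49303171]
mat [243.40538187 467.59561417]
```

View pics/w1.png

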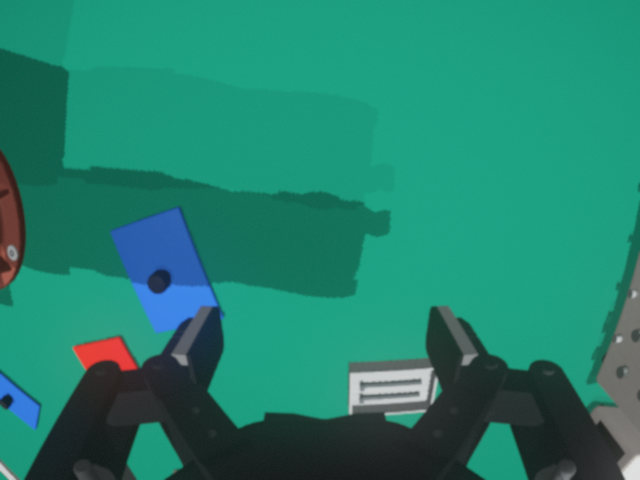

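The wrist image shows the blue look-alike at (160,280), the pin tray at (395,385) and the fingers at (200,340)/(450,340). The move was refused because each row needs a yaw.

>>> servo_tool(increments=[{"linear": [-0.03,-0.026,0],"yaw": 0},{"linear": [-0.07,-0.061,0],"yaw": 0},{"linear": [-0.1,-0.087,0],"yaw": 0},{"linear": [-0.13,-0.113,0],"yaw": 0},{"linear": [-0.16,-0.139,0],"yaw": 0},{"linear": [-0.19,-0.165,0],"yaw": 0},{"linear": [-0.22,-0.191,0],"yaw": 0},{"linear": [-0.25,-0.217,0],"yaw": 0},{"linear": [-0.28,-0.243,0],"yaw": 0},{"linear": [-0.31,-0.269,0],"yaw": 0},{"linear": [-0.34,-0.295,0],"yaw": 0},{"linear": [-0.37,-0.321,0],"yaw": 0},{"linear": [-0.4,-0.348,0],"yaw": 0},{"linear": [-0.43,-0.374,0],"yaw": 0},{"linear": [-0.455,-0.395,0],"yaw": 0},{"linear": [-0.473,-0.411,0],"yaw": 0},{"linear": [-0.473,-0.411,0],"yaw": 0},{"linear": [-0.473,-0.411,0],"yaw": 0},{"linear": [-0.473,-0.411,0],"yaw": 0}], jaw=0, force=40)

```text
clock: 1.78
tool_pos: [0.4859, -0.0056, 0.231]
eef_rot: [-0.001, 0.124, 0.992, 0.0]
wrist_force: [-0.8, -0.3, 0.2]
grip_width: 0.0857
finger_force: 0.0
```

Run:
```python
from m import *
s=arm.state(); c=cal("wrist"); im=save("wrist","w2.png"); print(s["clock"],s["tool_pos"],s["eef_rot"],s["joint_pos"])
for nm,X in (("knob",(.4866,-.0065,.104)),("tcp",s["tool_pos"]),("jamb",(.606,-.265,.062)),("mat",(.517,.274,0))): print(nm,proj("wrist",X,c))
```

```text
1.7833 [ 0.48586973 -0.00558608  0.2310389 ] [-5.39375474e-04  1.24170829e-01  9.92260697e-01  1.50650665e-04] [-1.62271083e-01  2.17650527e-01 -2.52310727e-01  1.10192443e+00
  2.60341957e-04  8.67131137e-02]
knob [323.89939951 229.24831583]
tcp [325.0254712  309.97850832]
jamb [134.64807478 367.39716042]
mat [562.92679536 173.08323742]
```

View pics/w2.png

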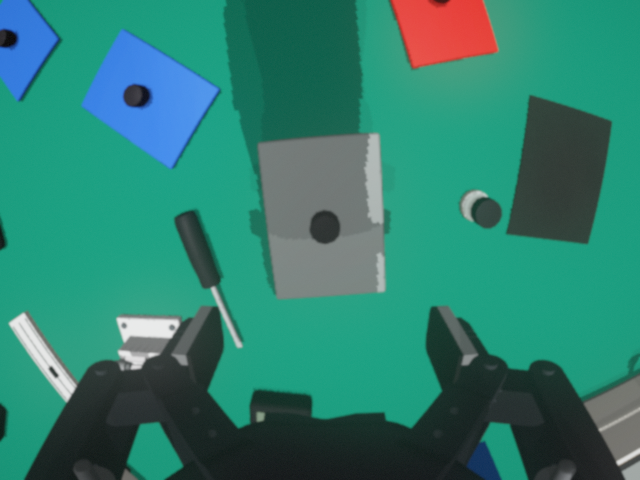

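Knob at (325,227), within 2 px of the prediction. The mat's corners are about (530,96), (611,121), (588,243) and (507,234), and the jamb is partly hidden at (150,335).

Run:
```python
from m import *
c=cal("wrist"); im=cv2.imread("pics/w2.png"); hsv=cv2.cvtColor(im,cv2.COLOR_BGR2HSV);V=hsv[...,2].astype(int);S=hsv[...,1].astype(int)
k=blobs(im,V<62,(300,195,350,255))[:,0]; (u,v),r=cv2.minEnclosingCircle(k); print(u,v,r,plane("wrist",u,v,.104,c))
m=blobs(im,(S<70)&(V<100),(503,80,640,260))[:,0]; print("mat",rect(np.array([plane("wrist",*p,.003,c) for p in m.astype(float)])))
l=blobs(im,(S<60)&(V>62),(250,120,395,305))[:,0]; print("lid",rect(np.array([plane("wrist",*p,.078,c) for p in l.astype(float)])))
```

```text
324.5 226.5 15.572511672973633 [ 0.48461274 -0.00519     0.104     ]
mat (array([517.4, 273.5]), array([124.9, 154.8]), 70.23)
lid (array([486.6,  -5.6]), array([ 97.7, 138.2]), 80.31)
```

>>> servo_tool(increments=[{"linear": [0,0,0.02],"yaw": 0},{"linear": [0,0,0.04],"yaw": 0},{"linear": [0,0,0.06],"yaw": 0},{"linear": [0,0,0.08],"yaw": 0},{"linear": [0,0,0.1],"yaw": 0},{"linear": [0,0,0.12],"yaw": 0},{"linear": [0,0,0.135],"yaw": 0},{"linear": [0,0,0.145],"yaw": 0},{"linear": [0,0,0.149],"yaw": 0},{"linear": [0,0,0.149],"yaw": 0}])

```text
clock: 2.67
tool_pos: [0.4855, -0.005, 0.0818]
eef_rot: [-0.001, 0.123, 0.992, 0.0]
wrist_force: [-0.6, 0.1, -0.2]
grip_width: 0.0855
finger_force: 0.0
```

>>> servo_tool(increments=[{"linear": [0,0,0],"yaw": 0},{"linear": [0,0,0],"yaw": 0},{"linear": [0,0,0],"yaw": 0},{"linear": [0,0,0],"yaw": 0},{"linear": [0,0,0],"yaw": 0},{"linear": [0,0,0],"yaw": 0},{"linear": [0,0,0],"yaw": 0},{"linear": [0,0,0],"yaw": 0},{"linear": [0,0,0],"yaw": 0},{"linear": [0,0,0],"yaw": 0},{"linear": [0,0,0],"yaw": 0},{"linear": [0,0,0],"yaw": 0}], jaw=1, force=50)

```text
clock: 3.67
tool_pos: [0.4868, -0.0059, 0.0829]
eef_rot: [0.0, 0.124, 0.992, 0.0]
wrist_force: [-1.5, 0.7, 6.7]
grip_width: 0.0223
finger_force: 48.6
```

>>> servo_tool(increments=[{"linear": [0,0,-0.004],"yaw": 0},{"linear": [0,0,-0.012],"yaw": 0},{"linear": [0,0,-0.025],"yaw": 0},{"linear": [0,0,-0.04],"yaw": 0},{"linear": [0,0,-0.055],"yaw": 0},{"linear": [0,0,-0.068],"yaw": 0},{"linear": [0,0,-0.075],"yaw": 0},{"linear": [0,0,-0.08],"yaw": 0},{"linear": [0,0,-0.08],"yaw": 0}])

```text
clock: 4.42
tool_pos: [0.4869, -0.0061, 0.1632]
eef_rot: [0.001, 0.124, 0.992, -0.0]
wrist_force: [0.4, 0.7, -1.7]
grip_width: 0.0221
finger_force: 49.1
```

Run:
```python
from m import *
s=arm.state(); im=save("side","s3.png"); print(s["tool_pos"],s["grip_width"],s["finger_force"],s["wrist_force"])
cv2.imwrite("pics/s3c.png",cv2.resize(im[170:310,250:430,::-1],(720,560),interpolation=cv2.INTER_CUBIC))
```

```text
[ 0.48693806 -0.00606923  0.16316804] 0.02209313479472006 49.093292355537415 [ 0.42888351  0.74216369 -1.72585171]
```

View pics/s3c.png

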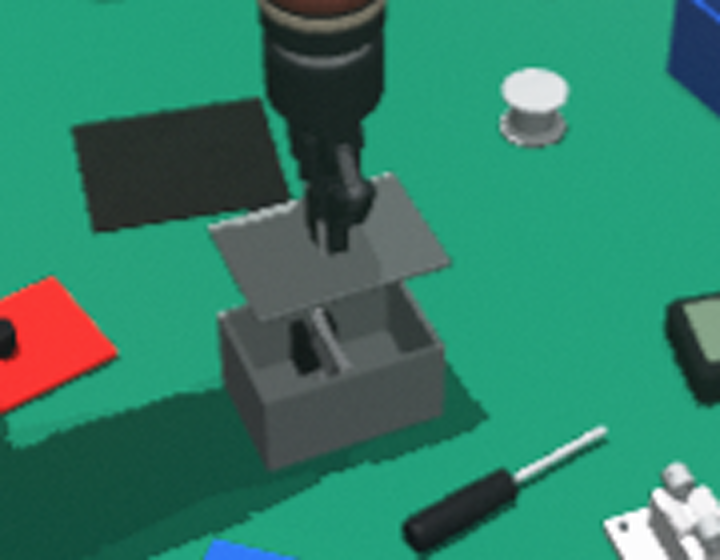

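The lid hangs level from the gripper and the leaf stands in the open box at crop (325,340). I'm carrying the lid to the mat.

>>> servo_tool(increments=[{"linear": [0.0015,0.01,0],"yaw": 0},{"linear": [0.0042,0.03,0],"yaw": 0},{"linear": [0.0085,0.06,0],"yaw": 0},{"linear": [0.0127,0.09,0],"yaw": 0},{"linear": [0.017,0.12,0],"yaw": 0},{"linear": [0.0213,0.15,0],"yaw": 0},{"linear": [0.0255,0.18,0],"yaw": 0},{"linear": [0.0298,0.21,0],"yaw": 0},{"linear": [0.034,0.24,0],"yaw": 0},{"linear": [0.037,0.26,0],"yaw": 0},{"linear": [0.039,0.274,0],"yaw": 0},{"linear": [0.0395,0.279,0],"yaw": 0},{"linear": [0.0395,0.279,0.01],"yaw": 0},{"linear": [0.0395,0.279,0.03],"yaw": 0},{"linear": [0.0395,0.279,0.05],"yaw": 0},{"linear": [0.0395,0.279,0.07],"yaw": 0},{"linear": [0.0395,0.279,0.09],"yaw": 0},{"linear": [0.0395,0.279,0.11],"yaw": 0},{"linear": [0.0395,0.279,0.125],"yaw": 0},{"linear": [0.0395,0.279,0.13],"yaw": 0}])

```text
clock: 6.13
tool_pos: [0.5149, 0.2719, 0.0293]
eef_rot: [-0.002, 0.125, 0.992, -0.001]
wrist_force: [-1.0, -0.3, -2.2]
grip_width: 0.0222
finger_force: 49.3
```

>>> servo_tool(increments=[{"linear": [0,0,0.004],"yaw": 0},{"linear": [0,0,0.008],"yaw": 0},{"linear": [0,0,0.011],"yaw": 0},{"linear": [0,0,0.013],"yaw": 0},{"linear": [0,0,0.0145],"yaw": 0},{"linear": [0,0,0.0145],"yaw": 0},{"linear": [0,0,0.0145],"yaw": 0}])

```text
clock: 6.72
tool_pos: [0.5171, 0.2743, 0.0181]
eef_rot: [0.0, 0.124, 0.992, 0.0]
wrist_force: [0.3, 0.6, -1.2]
grip_width: 0.0222
finger_force: 49.3
```

Nearly or just touching; I lower another 1 mm, then release.

>>> servo_tool(increments=[{"linear": [0,0,0.001],"yaw": 0},{"linear": [0,0,0.0015],"yaw": 0},{"linear": [0,0,0.0015],"yaw": 0}])

```text
clock: 6.97
tool_pos: [0.5172, 0.2743, 0.0179]
eef_rot: [0.001, 0.124, 0.992, 0.0]
wrist_force: [-4.6, -1.7, 14.5]
grip_width: 0.0221
finger_force: 51.1
```

>>> servo_tool(increments=[{"linear": [0,0,0],"yaw": 0},{"linear": [0,0,0],"yaw": 0},{"linear": [0,0,0],"yaw": 0},{"linear": [0,0,0],"yaw": 0},{"linear": [0,0,0],"yaw": 0},{"linear": [0,0,0],"yaw": 0},{"linear": [0,0,0],"yaw": 0},{"linear": [0,0,0],"yaw": 0},{"linear": [0,0,-0.01],"yaw": 0},{"linear": [0,0,-0.04],"yaw": 0},{"linear": [0,0,-0.07],"yaw": 0},{"linear": [0,0,-0.105],"yaw": 0},{"linear": [0,0,-0.14],"yaw": 0},{"linear": [0,0,-0.175],"yaw": 0},{"linear": [0,0,-0.2],"yaw": 0},{"linear": [0,0,-0.212],"yaw": 0},{"linear": [0,0,-0.212],"yaw": 0}], jaw=0)

```text
clock: 8.38
tool_pos: [0.5184, 0.2748, 0.2325]
eef_rot: [0.003, 0.124, 0.992, 0.001]
wrist_force: [-0.6, 0.3, -0.0]
grip_width: 0.0856
finger_force: 0.0
```

Run:
```python
from m import *
c=cal("wrist"); im=save("wrist","w4.png"); s=arm.state()
V=im.max(2).astype(int); k=blobs(im,V<62,(290,150,360,290))[:,0]; (u,v),r=cv2.minEnclosingCircle(k); print(u,v,r,plane("wrist",u,v,.039,c),proj("wrist",(.517,.274,.039),c))
hsv=cv2.cvtColor(im,cv2.COLOR_RGB2HSV);l=blobs(im,(hsv[...,1]<60)&(V>62),(230,80,420,300))[:,0]; print("lid",rect(np.array([plane("wrist",*p,.013,c) for p in l.astype(float)])))
```

```text
322.7105407714844 203.86842346191406 12.087328910827637 [0.51553144 0.2742211  0.039     ] [322.86971874 205.41704974]
lid (array([516.7, 276.7]), array([121.5, 152.9]), 72.01)
```

>>> servo_tool(increments=[{"linear": [-0.0014,-0.01,0],"yaw": -0.1},{"linear": [-0.0042,-0.03,0],"yaw": -0.22},{"linear": [-0.0071,-0.05,0],"yaw": -0.34},{"linear": [-0.0099,-0.07,0],"yaw": -0.46},{"linear": [-0.0127,-0.09,0],"yaw": -0.58},{"linear": [-0.0156,-0.11,0],"yaw": -0.7},{"linear": [-0.0184,-0.13,0],"yaw": -0.82},{"linear": [-0.0212,-0.15,0],"yaw": -0.94},{"linear": [-0.0241,-0.17,0],"yaw": -1.06},{"linear": [-0.0269,-0.19,0],"yaw": -1.18},{"linear": [-0.0298,-0.21,0],"yaw": -1.3},{"linear": [-0.0326,-0.23,0],"yaw": -1.42},{"linear": [-0.0354,-0.25,0],"yaw": -1.54},{"linear": [-0.0382,-0.27,0],"yaw": -1.62},{"linear": [-0.0395,-0.279,0],"yaw": -1.646},{"linear": [-0.0395,-0.279,0],"yaw": -1.646},{"linear": [-0.0395,-0.279,0],"yaw": -1.646},{"linear": [-0.0395,-0.279,0],"yaw": -1.646}])

```text
clock: 9.93
tool_pos: [0.4861, -0.0054, 0.2277]
eef_rot: [-0.0, -0.643, 0.766, 0.001]
wrist_force: [-0.1, -0.3, -0.6]
grip_width: 0.085
finger_force: 0.0
```

Run:
```python
from m import *
s=arm.state(); c=cal("wrist"); im=save("wrist","w5.png"); print(s["clock"],s["tool_pos"],s["eef_rot"],s["joint_pos"])
for nm,X in (("leaftop",(.4865,-.0055,.063)),("tcp",s["tool_pos"]),("jamb",(.606,-.265,.062))): print(nm,proj("wrist",X,c))
```

```text
9.9333 [ 0.48610615 -0.00539619  0.22772275] [-2.88531351e-04 -6.42728153e-01  7.66094097e-01  5.22267072e-04] [-1.61790917e-01  2.20215044e-01 -2.57935061e-01  1.09381427e+00
  2.44351363e-04 -1.55789954e+00]
leaftop [323.8057071  216.26013869]
tcp [324.67862323 311.28809596]
jamb [143.56553511 -30.37316105]
```

View pics/w5.png

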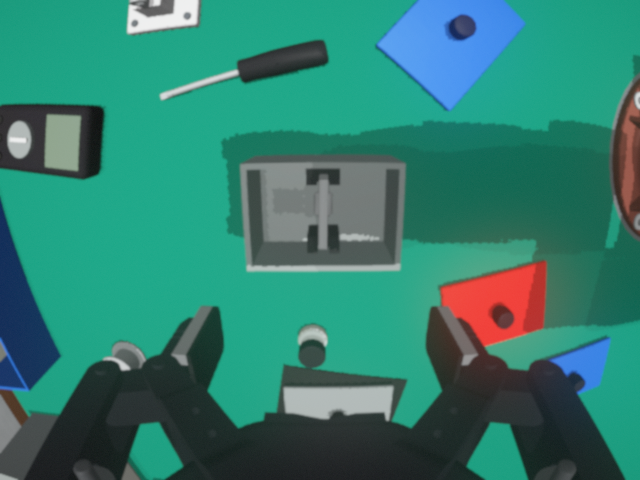

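Leaf in the box as a light strip from (323,172) to (323,250), between the black guide slots; jamb cut off at the top left (160,10). I'm measuring the strip.

Run:
```python
from h import *
im=cv2.imread("pics/w5.png"); g=im.max(2).astype(int)
for v in (185,200,215,230,245): print(v,g[v,305:342].tolist())
for u in (320,323,326): print(u,g[164:260:2,u].tolist())
```

```text
185 [128, 114, 105, 104, 104, 103, 103, 103, 103, 103, 105, 110, 116, 119, 129, 138, 142, 144, 145, 145, 144, 141, 133, 119, 108, 105, 106, 106, 106, 105, 104, 105, 104, 105, 111, 118, 123]
200 [125, 124, 125, 125, 124, 125, 124, 121, 117, 111, 116, 123, 127, 128, 134, 141, 144, 146, 147, 144, 143, 140, 135, 130, 125, 120, 114, 115, 120, 124, 124, 124, 124, 124, 124, 124, 123]
215 [131, 127, 126, 124, 125, 125, 125, 126, 126, 124, 121, 118, 116, 121, 133, 141, 144, 146, 145, 144, 143, 138, 126, 116, 114, 118, 122, 123, 123, 123, 123, 123, 124, 123, 122, 123, 123]
230 [137, 135, 120, 89, 59, 48, 49, 47, 49, 48, 49, 53, 71, 103, 130, 142, 146, 147, 146, 145, 142, 130, 100, 69, 51, 49, 48, 48, 47, 48, 47, 51, 59, 83, 106, 118, 122]
245 [89, 83, 70, 64, 60, 60, 58, 59, 57, 55, 56, 59, 82, 116, 136, 144, 146, 147, 145, 144, 141, 129, 97, 67, 58, 54, 54, 56, 54, 56, 55, 55, 57, 60, 72, 84, 88]
320 [125, 125, 97, 55, 56, 79, 98, 100, 126, 136, 138, 138, 137, 139, 138, 140, 140, 141, 141, 140, 141, 142, 141, 141, 142, 142, 141, 142, 142, 141, 142, 142, 141, 142, 142, 143, 141, 142, 142, 143, 143, 144, 132, 98, 89, 91, 90, 91]
323 [126, 125, 96, 54, 54, 86, 101, 105, 136, 144, 145, 145, 145, 146, 145, 145, 145, 146, 147, 145, 145, 145, 146, 145, 145, 145, 145, 146, 145, 146, 146, 146, 147, 146, 146, 146, 146, 145, 145, 146, 147, 145, 133, 99, 90, 91, 92, 90]
326 [126, 125, 95, 55, 55, 80, 99, 105, 134, 141, 142, 141, 142, 141, 140, 141, 141, 141, 140, 141, 141, 140, 142, 140, 140, 139, 138, 138, 137, 138, 135, 132, 131, 130, 131, 131, 130, 128, 127, 127, 128, 127, 123, 97, 89, 88, 90, 91]
```

Run:
```python
from h import *
c=cal("wrist")
a=plane("wrist",323.5,179.5,.063,c);b=plane("wrist",322.3,249,.063,c);m=(a+b)/2
print(a,b,m,np.linalg.norm(a-b),np.degrees(np.arctan2(*(b-a)[1::-1])))
s=arm.state();p=s["tool_pos"];from scipy.spatial.transform import Rotation as Ro
w,x,y,z=s["eef_rot"];R=Ro.from_quat([x,y,z,w]).as_matrix(); print("tool delta",R.T@(m-p),"y ang",np.degrees(np.arctan2(R[1,1],R[0,1])))
```

```text
[ 0.48144031 -0.03672347  0.063     ] [0.49312504 0.02373073 0.063     ] [ 0.48728267 -0.00649637  0.063     ] 0.061573075096691805 79.0606337003612
tool delta [ 0.00109926 -0.00137625  0.16485237] y ang 170.03588431986427
```

>>> servo_tool(increments=[{"linear": [0.001,-0.0013,0.02],"yaw": 0.016},{"linear": [0.001,-0.0013,0.045],"yaw": 0.016},{"linear": [0.001,-0.0013,0.07],"yaw": 0.016},{"linear": [0.001,-0.0013,0.095],"yaw": 0.016},{"linear": [0.001,-0.0013,0.12],"yaw": 0.016},{"linear": [0.001,-0.0013,0.14],"yaw": 0.016},{"linear": [0.001,-0.0013,0.16],"yaw": 0.016},{"linear": [0.001,-0.0013,0.175],"yaw": 0.016},{"linear": [0.001,-0.0013,0.187],"yaw": 0.016},{"linear": [0.001,-0.0013,0.194],"yaw": 0.016},{"linear": [0.001,-0.0013,0.194],"yaw": 0.016},{"linear": [0.001,-0.0013,0.194],"yaw": 0.016}], jaw=0.45)

```text
clock: 10.98
tool_pos: [0.4876, -0.0067, 0.0344]
eef_rot: [-0.0, -0.637, 0.771, 0.0]
wrist_force: [-0.4, -0.2, 0.5]
grip_width: 0.0472
finger_force: 0.0
```

>>> servo_tool(increments=[{"linear": [0,0,0],"yaw": 0},{"linear": [0,0,0],"yaw": 0},{"linear": [0,0,0],"yaw": 0},{"linear": [0,0,0],"yaw": 0},{"linear": [0,0,0],"yaw": 0},{"linear": [0,0,0],"yaw": 0},{"linear": [0,0,0],"yaw": 0},{"linear": [0,0,0],"yaw": 0},{"linear": [0,0,0],"yaw": 0},{"linear": [0,0,0],"yaw": 0}], jaw=1, force=60)

```text
clock: 11.82
tool_pos: [0.4881, -0.0072, 0.035]
eef_rot: [0.0, -0.637, 0.771, -0.0]
wrist_force: [-0.8, 1.2, 6.8]
grip_width: 0.0072
finger_force: 59.8
```

>>> servo_tool(increments=[{"linear": [0,0,-0.004],"yaw": 0},{"linear": [0,0,-0.012],"yaw": 0},{"linear": [0,0,-0.028],"yaw": 0},{"linear": [0,0,-0.045],"yaw": 0},{"linear": [0,0,-0.065],"yaw": 0},{"linear": [0,0,-0.085],"yaw": 0},{"linear": [0,0,-0.105],"yaw": 0},{"linear": [0,0,-0.12],"yaw": 0},{"linear": [0,0,-0.13],"yaw": 0},{"linear": [0,0,-0.135],"yaw": 0},{"linear": [0,0,-0.135],"yaw": 0},{"linear": [0,0,-0.135],"yaw": 0}])

```text
clock: 12.82
tool_pos: [0.4874, -0.0072, 0.1692]
eef_rot: [-0.0, -0.637, 0.771, 0.0]
wrist_force: [1.0, 0.4, -2.3]
grip_width: 0.0065
finger_force: 58.6
```

>>> servo_tool(increments=[{"linear": [0.007,-0.008,0],"yaw": 0},{"linear": [0.02,-0.023,0],"yaw": 0},{"linear": [0.035,-0.041,0],"yaw": 0},{"linear": [0.05,-0.058,0],"yaw": 0},{"linear": [0.065,-0.076,0],"yaw": 0},{"linear": [0.08,-0.093,0],"yaw": 0},{"linear": [0.095,-0.111,0],"yaw": 0},{"linear": [0.11,-0.128,0],"yaw": 0},{"linear": [0.125,-0.146,0],"yaw": 0},{"linear": [0.135,-0.157,0],"yaw": 0},{"linear": [0.14,-0.164,0],"yaw": 0},{"linear": [0.14,-0.164,0],"yaw": 0},{"linear": [0.14,-0.164,0],"yaw": 0},{"linear": [0.14,-0.164,0],"yaw": 0}])

```text
clock: 13.98
tool_pos: [0.6216, -0.1748, 0.1689]
eef_rot: [-0.0, -0.637, 0.771, 0.001]
wrist_force: [-0.0, 0.4, -1.4]
grip_width: 0.0071
finger_force: 58.7
```

Run:
```python
from m import *
s=arm.state(); c=cal("wrist"); im=save("wrist","w6.png"); print(s["clock"],s["tool_pos"],s["eef_rot"],s["grip_width"],s["finger_force"])
np.savez("w6.npz",**{k:np.array(c[k]) for k in c},tp=s["tool_pos"],q=s["eef_rot"])
print(proj("wrist",(.606,-.265,.062),c)); save("scene","sc6.png"); save("side","sd6.png")
```

```text
13.9833 [ 0.62158002 -0.17479932  0.16886735] [-2.44154796e-04 -6.37185187e-01  7.70710431e-01  6.39947565e-04] 0.0071233924541279975 58.7160587310791
[321.92011717 104.81453361]
```

View pics/w6.png

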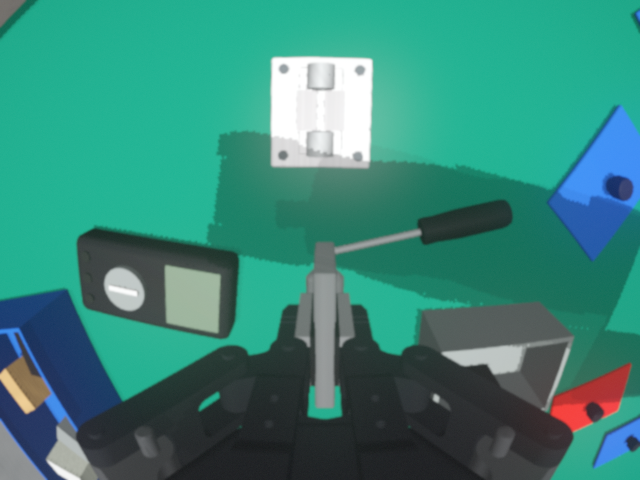

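Jamb in full view: foot corners (271,58), (372,58), (370,166), (271,166) and fixed knuckles at (321,76)/(320,143). The held leaf's top edge runs along u≈324.

Run:
```python
from m import *
d=np.load("w6.npz");c={k:d[k] for k in ("R","t")};c.update({k:float(d[k]) for k in("fx","fy","cx","cy")})
im=cv2.imread("pics/w6.png");hsv=cv2.cvtColor(im,cv2.COLOR_BGR2HSV);V=hsv[...,2].astype(int);S=hsv[...,1].astype(int)
f=blobs(im,(S<70)&(V>105),(255,45,390,180))[:,0]
P=np.array([plane("wrist",*p,.012,c) for p in f.astype(float)]);print("foot",rect(P))
# edge fits
for nm,q in (("L",[p for p in f if p[0]<275 and 65<p[1]<160]),("R",[p for p in f if p[0]>366 and 65<p[1]<160]),("T",[p for p in f if p[1]<62 and 280<p[0]<365]),("B",[p for p in f if p[1]>162 and 280<p[0]<365])):
    Q=np.array([plane("wrist",*p,.012,c)[:2]*1000 for p in np.array(q,float)],np.float32); l=cv2.fitLine(Q,cv2.DIST_HUBER,0,.01,.01).ravel(); print(nm,len(Q),np.round(np.degrees(np.arctan2(l[1],l[0]))%180,2),l[2:])
for v in (70,76,82,100,110,136,143,150): print(v,V[v,300:344].tolist())
print([V[56:168,u].tolist() for u in (321,)])
for v in (255,300,350,390): print(v,V[v,306:344].tolist())
print(V[236:262,325].tolist(),V[395:415,325].tolist())
```

```text
foot (array([ 607.8, -261.9]), array([91.4, 81.3]), 78.28)
L 94 77.78 [ 647.35    -269.61566]
R 94 78.33 [ 570.15436 -245.7487 ]
T 84 168.46 [ 605.03125 -307.33862]
B 84 168.06 [ 608.71594 -216.07295]
70 [255, 255, 255, 255, 255, 255, 244, 215, 182, 177, 187, 196, 205, 212, 217, 221, 224, 228, 232, 236, 240, 241, 241, 238, 235, 231, 227, 223, 218, 212, 206, 197, 188, 181, 204, 237, 252, 255, 255, 255, 255, 252, 247, 248]
76 [251, 255, 255, 255, 255, 250, 232, 197, 174, 180, 191, 201, 210, 217, 222, 226, 230, 234, 236, 238, 239, 239, 237, 235, 233, 230, 226, 222, 216, 209, 201, 193, 184, 179, 204, 236, 252, 255, 255, 255, 255, 252, 244, 244]
82 [255, 255, 255, 255, 255, 255, 242, 208, 181, 185, 194, 200, 208, 215, 221, 228, 232, 236, 240, 242, 244, 243, 241, 236, 230, 226, 221, 217, 212, 206, 199, 191, 181, 180, 207, 238, 253, 255, 255, 255, 255, 253, 247, 246]
100 [241, 242, 243, 243, 242, 241, 240, 240, 241, 241, 241, 241, 242, 243, 243, 242, 243, 250, 255, 255, 255, 255, 255, 249, 244, 243, 241, 239, 238, 238, 238, 238, 238, 238, 238, 240, 240, 240, 240, 241, 242, 242, 242, 244]
11
[... 1745 characters left out ...]
157, 157, 156, 155, 155, 154, 154, 154, 154, 153, 150, 143, 126, 100, 98, 111, 120, 121, 120, 122, 121]
350 [52, 53, 53, 58, 59, 63, 62, 64, 80, 114, 138, 148, 151, 153, 154, 155, 156, 157, 155, 154, 155, 155, 153, 153, 154, 152, 147, 133, 104, 77, 64, 62, 60, 59, 52, 52, 53, 52]
390 [50, 49, 66, 114, 156, 174, 177, 173, 162, 150, 145, 147, 149, 152, 154, 153, 154, 155, 154, 155, 154, 153, 152, 153, 152, 152, 148, 144, 149, 164, 173, 176, 169, 144, 99, 62, 52, 52]
[117, 118, 118, 118, 118, 116, 113, 111, 112, 113, 112, 113, 111, 111, 114, 113, 113, 114, 113, 113, 115, 113, 112, 113, 112, 113] [154, 154, 154, 154, 154, 153, 154, 154, 154, 154, 154, 154, 158, 165, 174, 175, 176, 176, 176, 175]
```

Run:
```python
from m import *
d=np.load("w6.npz");c={k:d[k] for k in ("R","t")};c.update({k:float(d[k]) for k in("fx","fy","cx","cy")})
im=cv2.imread("pics/w6.png");V=im.max(2).astype(int)
print(V[236:300:1,320].tolist()); print(V[395:430:1,320].tolist())
from scipy.spatial.transform import Rotation as Ro
q=d["q"];R=Ro.from_quat([q[1],q[2],q[3],q[0]]).as_matrix();T=lambda X:np.round((R.T@(X-d["tp"]))*1000,1)
print("foot ctr tool",T(np.array([.6078,-.2619,.062])),"y ang",np.degrees(np.arctan2(R[1,1],R[0,1])))
for nm,z,uv in (("kn1",.064,(320.3,76)),("kn2",.064,(319.4,143)),("gap1",.068,(321,88)),("gap2",.068,(320,130.2)),("out1",.068,(321,63)),("out2",.068,(320,152.5))):
    print(nm,T(plane("wrist",*uv,z,c)))
for v in (275,300,350,390,408): print("leaf",v,T(plane("wrist",324.,v,.197,c)))
for v,u in ((300,(314,335.2)),(350,(315,333.8))): print("leafx",T(plane("wrist",np.mean(u),v,.197,c)))
```

```text
[117, 118, 118, 118, 117, 116, 113, 112, 112, 113, 113, 112, 112, 113, 112, 113, 113, 114, 114, 114, 113, 113, 113, 112, 113, 112, 113, 112, 114, 114, 114, 114, 113, 112, 112, 113, 122, 133, 147, 151, 154, 154, 154, 154, 154, 153, 154, 153, 154, 153, 154, 154, 155, 155, 155, 154, 154, 154, 154, 156, 154, 155, 154, 154]
[153, 153, 153, 153, 153, 153, 152, 152, 153, 153, 153, 152, 158, 167, 174, 176, 176, 176, 176, 175, 175, 174, 163, 134, 87, 54, 44, 44, 41, 38, 41, 41, 43, 44, 43]
foot ctr tool [ 88.2  -3.  106.8] y ang 169.164528028838
kn1 [110.9  -2.8 104.8]
kn2 [ 66.   -3.4 104.8]
gap1 [102.4  -2.3 100.8]
gap2 [ 74.6  -3.  100.8]
out1 [119.1  -2.4 100.8]
out2 [ 59.9  -3.  100.8]
leaf 275 [ 29.8  -0.3 -28.1]
leaf 300 [ 20.3  -0.3 -28.1]
leaf 350 [ -1.   -0.3 -28.1]
leaf 390 [-21.2  -0.3 -28.1]
leaf 408 [-31.5  -0.3 -28.1]
leafx [ 20.3  -0.1 -28.1]
leafx [ -1.   -0.1 -28.1]
```

>>> servo_tool(increments=[{"linear": [0.004,0,0],"yaw": 0.004},{"linear": [0.015,-0.001,0],"yaw": 0.008},{"linear": [0.03,-0.001,0],"yaw": 0.017},{"linear": [0.045,-0.002,0],"yaw": 0.017},{"linear": [0.06,-0.002,0],"yaw": 0.017},{"linear": [0.073,-0.003,0],"yaw": 0.017},{"linear": [0.083,-0.003,0],"yaw": 0.017},{"linear": [0.089,-0.003,0],"yaw": 0.017},{"linear": [0.089,-0.003,0.01],"yaw": 0.017},{"linear": [0.089,-0.003,0.025],"yaw": 0.017},{"linear": [0.089,-0.003,0.04],"yaw": 0.017},{"linear": [0.089,-0.003,0.05],"yaw": 0.017},{"linear": [0.089,-0.003,0.057],"yaw": 0.017},{"linear": [0.089,-0.003,0.06],"yaw": 0.017},{"linear": [0.089,-0.003,0.06],"yaw": 0.017},{"linear": [0.089,-0.003,0.06],"yaw": 0.017},{"linear": [0.089,-0.003,0.06],"yaw": 0.017}])

```text
clock: 15.55
tool_pos: [0.609, -0.2637, 0.1101]
eef_rot: [0.0, -0.63, 0.776, -0.001]
wrist_force: [0.7, 1.4, -1.0]
grip_width: 0.0068
finger_force: 58.8
```

Run:
```python
from m import *
s=arm.state(); print(s["clock"],s["tool_pos"],s["eef_rot"],s["wrist_force"],s["moment"])
t=s["tool_pos"]
o=[]
for n in("scene","side"):
    im=save(n,n+"7.png"); u,v=proj(n,(.6078,-.2619,.07)).astype(int); print(n,u,v)
    o.append(cv2.resize(im[v-32:v+32,u-20:u+20,::-1],(375,600),interpolation=cv2.INTER_CUBIC))
cv2.imwrite("pics/h7.png",np.hstack(o))
```

```text
15.55 [ 0.60896646 -0.26372102  0.11012801] [ 2.36580152e-04 -6.30485695e-01  7.76200604e-01 -5.96338275e-04] [ 0.72237736  1.39016382 -0.99818392] [-0.06096049  0.011822    0.02704576]
scene 228 199
side 423 293
```

View pics/h7.png

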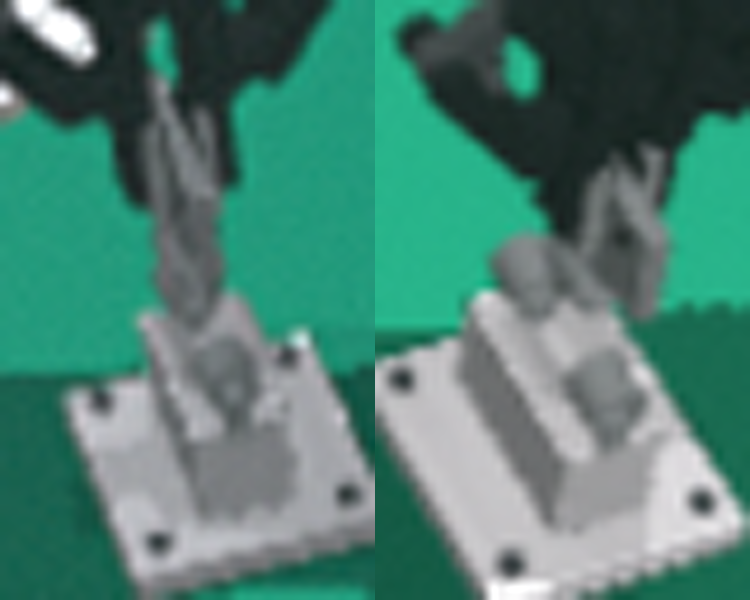

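Held leaf hangs over the saddle between the fixed knuckles in both views, so I lower it slowly.

>>> servo_tool(increments=[{"linear": [0,0,0.003],"yaw": 0},{"linear": [0,0,0.006],"yaw": 0},{"linear": [0,0,0.009],"yaw": 0},{"linear": [0,0,0.012],"yaw": 0},{"linear": [0,0,0.015],"yaw": 0},{"linear": [0,0,0.017],"yaw": 0},{"linear": [0,0,0.018],"yaw": 0},{"linear": [0,0,0.018],"yaw": 0},{"linear": [0,0,0.018],"yaw": 0}])

```text
clock: 16.4
tool_pos: [0.6085, -0.2636, 0.0913]
eef_rot: [0.0, -0.63, 0.776, 0.0]
wrist_force: [-0.4, 0.1, -1.9]
grip_width: 0.0072
finger_force: 58.8
```

>>> servo_tool(increments=[{"linear": [0,0,0.002],"yaw": 0},{"linear": [0,0,0.004],"yaw": 0},{"linear": [0,0,0.006],"yaw": 0},{"linear": [0,0,0.008],"yaw": 0},{"linear": [0,0,0.009],"yaw": 0},{"linear": [0,0,0.009],"yaw": 0},{"linear": [0,0,0.009],"yaw": 0}])

```text
clock: 16.98
tool_pos: [0.6084, -0.2635, 0.0822]
eef_rot: [-0.0, -0.63, 0.776, 0.0]
wrist_force: [0.4, 0.2, -2.6]
grip_width: 0.0069
finger_force: 58.8
```

>>> servo_tool(increments=[{"linear": [0,0,0.0005],"yaw": 0},{"linear": [0,0,0.001],"yaw": 0},{"linear": [0,0,0.0015],"yaw": 0},{"linear": [0,0,0.002],"yaw": 0},{"linear": [0,0,0.0025],"yaw": 0},{"linear": [0,0,0.0025],"yaw": 0},{"linear": [0,0,0.0025],"yaw": 0},{"linear": [0,0,0.0025],"yaw": 0}])

```text
clock: 17.65
tool_pos: [0.6086, -0.2637, 0.081]
eef_rot: [0.0, -0.63, 0.776, -0.0]
wrist_force: [-4.1, 1.2, 7.7]
grip_width: 0.0073
finger_force: 60.3
```

Contact at 0.081 with a force towards -x, so I'm on one V face. I'm shifting with it and pressing on.

>>> servo_tool(increments=[{"linear": [0,0.0004,0.0003],"yaw": 0},{"linear": [0,0.0008,0.0006],"yaw": 0},{"linear": [0,0.0008,0.001],"yaw": 0},{"linear": [0,0.0008,0.001],"yaw": 0},{"linear": [0,0.0008,0.001],"yaw": 0},{"linear": [0,0.0008,0.001],"yaw": 0}])

```text
clock: 18.15
tool_pos: [0.6083, -0.2637, 0.0806]
eef_rot: [0.0, -0.63, 0.776, -0.001]
wrist_force: [-3.8, 2.7, 12.4]
grip_width: 0.0074
finger_force: 61.0
```

>>> servo_tool(increments=[{"linear": [0,0.0004,0.0002],"yaw": 0},{"linear": [0,0.0007,0.0004],"yaw": 0},{"linear": [0,0.0007,0.0005],"yaw": 0},{"linear": [0,0.0007,0.0005],"yaw": 0},{"linear": [0,0.0007,0.0005],"yaw": 0},{"linear": [0,0.0007,0.0005],"yaw": 0}])

```text
clock: 18.65
tool_pos: [0.6077, -0.2636, 0.08]
eef_rot: [0.0, -0.63, 0.776, -0.001]
wrist_force: [-2.6, 0.9, 10.9]
grip_width: 0.007
finger_force: 60.7
```

Run:
```python
from m import *
s=arm.state(); print(s["clock"],s["tool_pos"],s["wrist_force"],s["moment"],s["finger_force"])
o=[]
for n in("scene","side"):
    im=save(n,n+"8.png"); u,v=proj(n,(.6078,-.2619,.07)).astype(int)
    o.append(cv2.resize(im[v-32:v+32,u-20:u+20,::-1],(375,600),interpolation=cv2.INTER_CUBIC))
cv2.imwrite("pics/h8.png",np.hstack(o))
```

```text
18.65 [ 0.60765801 -0.26362908  0.08004876] [-2.58718991  0.93451107 10.8625271 ] [0.30450403 0.62010199 0.01638704] 60.66551864147186
```

View pics/h8.png

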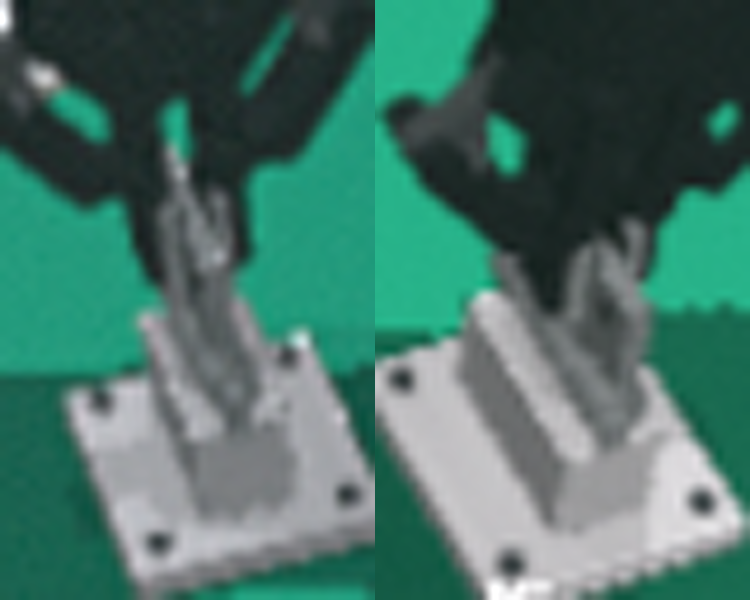

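The leaf is down among the fixed knuckles in both views. It was still sliding down the V face, so one more nudge.

>>> servo_tool(increments=[{"linear": [0,0.0003,0.0002],"yaw": 0},{"linear": [0,0.0006,0.0004],"yaw": 0},{"linear": [0,0.0006,0.0005],"yaw": 0},{"linear": [0,0.0006,0.0005],"yaw": 0},{"linear": [0,0.0006,0.0005],"yaw": 0},{"linear": [0,0.0006,0.0005],"yaw": 0}])

```text
clock: 19.25
tool_pos: [0.6075, -0.2636, 0.0799]
eef_rot: [0.001, -0.63, 0.776, -0.001]
wrist_force: [-2.7, 1.2, 12.6]
grip_width: 0.0068
finger_force: 60.9
```

>>> servo_tool(increments=[{"linear": [0,0,0],"yaw": 0},{"linear": [0,0,0],"yaw": 0},{"linear": [0,0,0],"yaw": 0},{"linear": [0,0,0],"yaw": 0},{"linear": [0,0,0],"yaw": 0},{"linear": [0,0,0],"yaw": 0}])

```text
clock: 19.75
tool_pos: [0.6075, -0.2636, 0.0799]
eef_rot: [0.001, -0.63, 0.776, -0.001]
wrist_force: [-2.0, 2.5, 12.0]
grip_width: 0.0074
finger_force: 60.9
```

Run:
```python
from h import *
s=arm.state(); print(s["tool_pos"],s["wrist_force"],s["finger_force"],np.abs(s["dq"]).max())
print(arm.hand_in())
```

```text
[ 0.60747199 -0.2635972   0.07985919] [-1.984245    2.52386576 12.01198093] 60.941439270973206 0.0013460756480165059
the job is handed in; nothing more can be done
None
```

I handed the job in at about 20 s with the lid released flat on the mat (knob about 1.5 mm off its centre) and the leaf held at about 61 N in the saddle, within about 2 mm of the seat by my measurements; hand-in returned no verdict.

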